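# Turn the leaf of the recipe board

## Robot

A 6-joint arm with a two-finger parallel gripper is mounted at the origin on a cart in front of the work surface, level with it; the furniture and walls round the work are solid. World frame = base frame: x ahead of the robot, y to its left, z up, the work surface at z = 0. Lengths are in m, angles in rad, forces in N, time in s.
With the tool pointing down it reaches from about 0.425 to 0.925 m from the base axis. Payload 12.5 kg.
Tool frame: the origin (TCP) lies on the centre line of the jaws, within the pads' length; the fingertips stand 14 mm ahead of it and the grasp point (between the pads) lies 5 mm behind it; z points along the fingers, y is the direction in which the jaws open and shut (so a half turn about z gives the same grasp; the last joint's range is limited). The gripper opens to 85 mm and grips with 20 to 120 N. Pads are 22 mm wide; open, the fingers measure 114 mm over their backs; the gripper's body (76 mm by 85 mm) begins 54 mm behind the grasp point. The pads swing forward as they close: fully open they stand 13 mm farther back than shut.
Start: joints at [1.133, 0.491, 1.559, -0, 1.092, -0.106], TCP at [0.204, 0.591, 0.245] pointing down, gripper open.
Joint ranges: [-3.1, 3.1], [-0.84, 2.19], [0.05, 2.79], [-1.13, 4.28], [0.06, 2.93], [-2.69, 2.69]. Speed limits (rad/s): [2.22, 2.22, 2.79, 3.14, 3.14, 3.14].

## Interface

Orientations are given as a 3x3 rotation matrix whose columns are the frame's x, y, z axes.
In Python, from workcell import arm gives the robot as it stands.
- The arm moves only by the shell command python3 -m handwheel 'ROWS' [FORCE]. ROWS is JSON, a list of rows, each a list of 5 numbers: the gripper's target within -1 to 1 (fully open at 1, half-way at 0, shut at -1), then the shift along the tool's x, y, z in m, then the turn about the tool's z in rad. A call has 1 to 20 rows; each row is the pose to reach, as a shift and turn from the pose measured when the call began, along the tool's axes at that moment; what a row does not reach only later rows make up. A row lasts 1/10 s, in which the tool goes at most 50 mm and 8.59 degrees, less where a joint would pass 70% of its speed; a pose out of reach is approached as far as the arm can. A call with a gripper value outside its range is refused whole. The fingers move at their own pace and stop on an object; FORCE is the grip in N (left out, the last holds). Time passes only in rows, so rows that repeat a pose let the fingers close. It gives the time, the measured TCP pose, the force and the opening at its end, in the units of the state.
- arm.observe(): the state, without advancing time (a new reading comes with each control period).
- arm.camera(name): name is "scene" or "top"; returns the picture (400x640x3 uint8, red, green, blue); there is no depth.
- arm.camera_model(name): a dict with "fx", "fy", "cx", "cy" (pixels), "k1" (the pictures are not rectified: a ray, as slopes to the right and down, at radius r is drawn at 1 + k1 r^2 times it, then the intrinsics apply), "world_to_cam" (4x4, takes a point from world to camera coordinates). Camera axes: x right, y down, z forward; pixel columns grow to the right and rows downward; lengths in m; the calibration is good to about 2 mm. A picture is of the moment at which its call begins. camera_model takes no time and is no camera call.
- arm.close_job(): hands the job in, once; it reports no verdict.
Trained networks look in the newest picture that a camera, given by its name, has taken for a name from the list of things; names that differ only in an ending like _2 or _b are one class to them, and where a whole thing is asked for, a point or a joint stands for the part that bears it (a point fixed in the world has none). Each returns a list of dicts, best first, with "confidence" (0 to 1); they miss things now and then, are a little off and sometimes report something else, mostly with a low value. They report only what shows in the picture. A call takes as long as a camera call. They do not tell look-alikes from the thing itself.
- arm.masks_of(camera, query): "mask" (400x640 bool, what is visible of it) and "box" ([left, top, right, bottom] in pixels, round what is visible of it).
- arm.tip_of(camera, query): "location" ([column, row] in pixels: a listed point, or the origin of a listed thing).
The state is a dict: "time_s": time; "joints": joint angles; "qvel": joint speeds; "joint_torque": joint torques, N m; "eef_pos": TCP position; "orientation": TCP orientation; "wrist_force": force on the tool from outside, world axes, zero at the start; "torque": the same for the moment, N m; "grip_width": finger opening in m.
Only numpy, scipy, OpenCV 4.12 (cv2) and the standard library are available. Lean on these libraries where they do the work, as an engineer would, in place of code of your own. Each camera call takes 0.05 s, during which the arm holds its last target. There are 200 camera calls.

## Task

The recipe on the kitchen worktop is to be turned: first push the low round tin off the recipe board, so that it stands flat on the worktop, then turn the hinged wooden leaf over the spine with the fingertips and press it down until it lies flat on the other page. Only push and press: do not pinch the leaf between the fingers, do not pick up the tin or the board, leave the board where it stands, and do not disturb the cup, mug, salt shaker and egg timer around it.

Things in the scene. Friction and masses are not known exactly. Their poses are not given: they have to be found in the camera images.
- recipe_board: A loose flat wooden base of 1.5 kg, 160 mm along its x (along the spine), 340 mm along its y, its top 12 mm above the worktop, on rubber feet. Origin at the centre of its underside, on the worktop; at yaw 0 its x points away from the robot and its y to the robot's left. Pages: -y (right, under the leaf at the start), +y (left, with the tin on it).
- spine_mid (a point): The middle of the hinge line: a 6 mm steel rod along the board's x at y = 0, 16 mm above the worktop (4 mm above the board's top). The rod's end brackets reach up to 20 mm above the worktop.
- recipe_leaf (a joint): Angle of the leaf about the spine: 0 = flat on the right (-y) page, 1.57 = upright, 3.14 = flat on the left (+y) page (stops at both). Starts partly open, 0.25 to 0.55. The hinge is stiff (0.17 N m of friction): the 120 g leaf stays at any angle where it is left. Its mid-plane passes through the hinge line.
- leaf_tab (a point): Middle of the outer edge of the leaf's tab, halfway through its thickness, 161 mm from the hinge line; moves with the leaf. The leaf is a plywood board 6 mm thick, 130 mm along the spine, reaching from 12 to 144 mm from the hinge line; the tab, 50 mm wide in the middle of its free edge, reaches on to 161 mm.
- leaf_first_face: The leaf's face that looks up at the start (a thin veneer over the board and tab, all within the 6 mm). Origin in the middle of the hinge line.
- leaf_second_face: The leaf's other face, which looks down at the start and up when the leaf has been turned. Origin in the middle of the hinge line.
- low_tin: Pose of the low round tin: its origin is at the centre of its underside, z along the tin's axis (upright while it stands flat).
- tin_centre (a point): Centre of the low round tin, a closed solid-sided food tin standing on the left page at the start: 87 mm diameter, 40 mm high. Loose, about 0.2 kg. The point is on its axis, 20 mm above its underside.
- salt_shaker: Salt shaker, 44 mm wide, 90 mm tall, behind the board. Origin at the centre of its underside. Bystander.
- blue_cup: Low blue-green cup, 65 x 92 mm with its handle, 50 mm tall, left of the board. Origin at the centre of its underside. Bystander.
- egg_timer: Round egg timer, 66 mm wide, 55 mm tall, right of the board and behind it. Origin at the centre of its underside. Bystander.
- tall_mug: Cream mug, 78 x 116 mm with its handle, 101 mm tall, at the far left. Origin at the centre of its underside. Bystander.
Not all that is in view belongs to the job. Leave any orange look-alike of the low_tin alone.

How it is judged:
On the way, in this order (a step that is already met when the one before it is completed fails the run):
1. the tin stands flat on the worktop, off the board (height (world z) of low_tin between -0.01 and 0.006 m and angle between low_tin's own z axis and vertical below 0.08 rad), for 0.2 s.
2. the leaf has been turned past upright (value of joint recipe_leaf above 1.75 rad), for 0.1 s.
At the end, for the whole second after the job is handed in: The leaf lies flat on the left page (joint above 3.06 rad, within about 4.5 degrees of flat) and is at rest; the tin rests flat on the worktop off the board (its underside within 6 mm of the worktop, tilt under 0.08 rad); the board lies flat within 50 mm of where it stood (all of step 1 and value of joint recipe_leaf above 3.06 rad and linear speed of low_tin below 0.02 m/s and not (velocity of joint recipe_leaf above 0.1 rad/s) and distance of recipe_board from where it was at the start of the episode below 0.05 m and angle between recipe_board's own z axis and vertical below 0.03 rad); the robot touches nothing.
It fails at once if the leaf is pinched (the fingers press on both its faces at once, over 1 N each) (contact force between the fingers and leaf_first_face above 1 N and contact force between the fingers and leaf_second_face above 1 N).
It fails at once if the tin is picked up (its underside more than 25 mm above the worktop; on the board it is at 12 mm) or tipped up on edge (height (world z) of low_tin above 0.025 m or angle between low_tin's own z axis and vertical above 0.8 rad).
It fails at once if the board is lifted or tipped (15 mm, 0.15 rad) or shoved more than 50 mm from its place (height (world z) of recipe_board above 0.015 m or angle between recipe_board's own z axis and vertical above 0.15 rad or distance of recipe_board from where it was at the start of the episode above 0.05 m).
It fails at once if a bystander (cup, mug, salt shaker, egg timer) is moved more than 30 mm or knocked over (distance of any of salt_shaker, blue_cup, egg_timer, tall_mug from where it was at the start of the episode above 0.03 m or angle between any of salt_shaker, blue_cup, egg_timer, tall_mug's own z axis and vertical above 0.4 rad).
It also fails if it takes over 58 s, if anything falls off the work surface, if the arm or the gripper's body presses on something with over 40 N, if the wrist force passes 120 N, or if a joint passes its speed limit or range.

## Working session

There is one attempt and no reset: what is moved stays moved. The work goes in short steps, Python scripts to look and compute and a shell command to move; the robot and the scene stay as the last step left them, time stands still between calls to the robot, and variables do not carry over. Pictures are saved under pics/ and viewed, about 8 in all and at most 12, crops included, and the job is handed in when it is done.

```bash
mkdir -p pics; cat > h.py <<'E'
import numpy as np,cv2
from workcell import arm
def ray(cam,px):
    m=arm.camera_model(cam);K=np.array([[m["fx"],0,m["cx"]],[0,m["fy"],m["cy"]],[0,0,1.]])
    p=cv2.undistortPoints(np.array([[px]],float),K,np.array([m["k1"],0,0,0.]))[0,0]
    T=np.array(m["world_to_cam"]);R,t=T[:3,:3],T[:3,3]
    return -R.T@t,R.T@np.array([p[0],p[1],1])
def at_z(cam,px,z):
    o,d=ray(cam,px);return o+d*(z-o[2])/d[2]
def proj(cam,P):
    m=arm.camera_model(cam);T=np.array(m["world_to_cam"]);p=T[:3,:3]@np.array(P)+T[:3,3];s=p[:2]/p[2];s=s*(1+m["k1"]*(s@s))
    return np.array([m["fx"]*s[0]+m["cx"],m["fy"]*s[1]+m["cy"]])
def tri(a,b):
    (o1,d1),(o2,d2)=ray(*a),ray(*b);A=np.array([d1,-d2]).T
    s=np.linalg.lstsq(A,o2-o1,rcond=None)[0];p,q=o1+d1*s[0],o2+d2*s[1]
    return (p+q)/2,np.linalg.norm(p-q)
def save(cam,name):
    im=arm.camera(cam);cv2.imwrite("pics/"+name,im[:,:,::-1]);return im
E
python3 - <<'E'
from h import *
np.set_printoptions(precision=3,suppress=True)
a=save("top","t0.png");b=save("scene","s0.png")
cv2.imwrite("pics/both.png",np.vstack([cv2.resize(x,(480,300)) for x in (a,b)])[:,:,::-1])
for n,z in [("recipe_board",0),("spine_mid",.016),("leaf_tab",.06),("tin_centre",.032),("salt_shaker",0),("blue_cup",0),("egg_timer",0),("tall_mug",0)]:
    L={}
    for c in ("top","scene"):
        r=arm.tip_of(c,n);L[c]=r
        for d in r[:3]: print(n,c,np.round(d["location"]),round(d["confidence"],2),at_z(c,d["location"],z))
    if L["top"] and L["scene"]: print("  tri",tri(("top",L["top"][0]["location"]),("scene",L["scene"][0]["location"])))
o=arm.observe();print(o["time_s"],o["eef_pos"],o["orientation"],o["grip_width"],o["wrist_force"])
E
```

```text
recipe_board top [366. 228.] 0.56 [ 0.476 -0.033  0.   ]
recipe_board top [183. 244.] 0.5 [0.414 0.541 0.   ]
recipe_board scene [346. 252.] 0.67 [ 0.462 -0.038  0.   ]
  tri (array([ 0.474, -0.031, -0.008]), np.float64(0.006953130890289407))
spine_mid top [368. 230.] 0.76 [ 0.47  -0.038  0.016]
spine_mid scene [350. 246.] 0.76 [ 0.472 -0.041  0.016]
  tri (array([ 0.472, -0.039,  0.015]), np.float64(0.0032862082733195025))
leaf_tab top [418. 227.] 0.59 [ 0.484 -0.182  0.06 ]
leaf_tab scene [400. 252.] 0.57 [ 0.488 -0.196  0.06 ]
  tri (array([ 0.489, -0.188,  0.055]), np.float64(0.012741158754627098))
tin_centre top [238. 223.] 0.68 [0.483 0.365 0.032]
tin_centre top [327. 234.] 0.64 [0.456 0.091 0.032]
tin_centre scene [317. 228.] 0.92 [0.458 0.073 0.032]
tin_centre scene [263. 198.] 0.66 [0.462 0.338 0.032]
  tri (array([ 0.55,  0.32, -0.09]), np.float64(0.1888499328377774))
salt_shaker top [403. 161.] 0.64 [ 0.693 -0.146  0.   ]
salt_shaker scene [429. 240.] 0.7 [ 0.672 -0.156  0.   ]
  tri (array([ 0.693, -0.146, -0.012]), np.float64(0.006927890953651756))
blue_cup top [213. 193.] 0.74 [0.576 0.451 0.   ]
blue_cup scene [268. 186.] 0.74 [0.572 0.459 0.   ]
  tri (array([0.572, 0.453, 0.002]), np.float64(0.008308920776474922))
egg_timer top [460. 182.] 0.62 [ 0.631 -0.33   0.   ]
egg_timer scene [474. 276.] 0.89 [ 0.612 -0.336  0.   ]
egg_timer scene [315. 227.] 0.62 [0.494 0.125 0.   ]
  tri (array([ 0.63 , -0.331, -0.011]), np.float64(0.006967527428269846))
tall_mug top [180. 246.] 0.84 [0.406 0.55  0.   ]
0.9 [0.204 0.591 0.245] [[-0.945  0.326  0.   ]
 [ 0.326  0.945  0.   ]
 [-0.     0.    -1.   ]] 0.08572457408468546 [ 0.985 -0.755  0.206]
```

View pics/both.png

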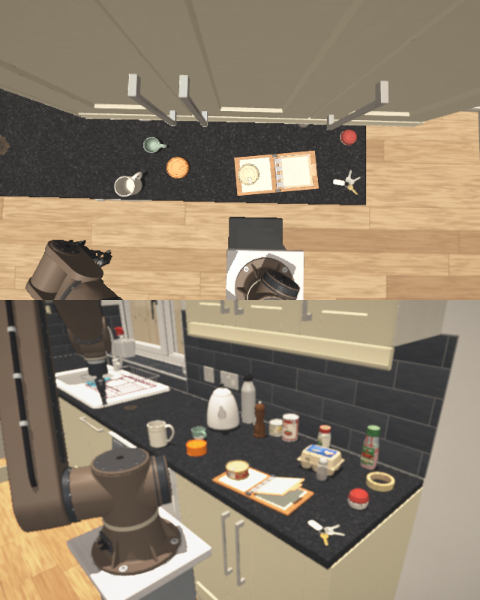

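The top image shows two tin candidates. The orange one at (238,223) stands on the worktop and is the look-alike. The cream one at (327,234) stands on the board's left page, so it fits the description. The board is centred near (367,229). I'll confirm with an enlarged crop.

```bash
python3 - <<'E'
from h import *
np.set_printoptions(precision=3,suppress=True)
a=cv2.imread("pics/t0.png");b=cv2.imread("pics/s0.png")
cv2.imwrite("pics/c1.png",np.vstack([cv2.resize(a[195:265,300:440],(560,280),interpolation=cv2.INTER_CUBIC),cv2.resize(b[200:290,270:430],(560,315),interpolation=cv2.INTER_CUBIC)]))
arm.camera("top");arm.camera("scene")
for c in("top","scene"):
  for q,z in(("recipe_board",.012),("tin_centre",.052),("recipe_leaf",.03)):
    for r in arm.masks_of(c,q)[:3]:
        u=r["mask"].astype(np.uint8);p=np.argwhere(u)[:,::-1].astype(np.float32)
        if len(p)<20: continue
        mr=cv2.boxPoints(cv2.minAreaRect(p))
        print(c,q,round(r["confidence"],2),r["box"],len(p),[at_z(c,k,z)[:2].round(3).tolist() for k in mr],at_z(c,p.mean(0),z))
E
```

```text
top recipe_board 0.79 [311.4, 199.6, 422.4, 261.6] 4964 [[0.531, 0.14], [0.569, -0.199], [0.406, -0.215], [0.369, 0.121]] [ 0.471 -0.051  0.012]
top tin_centre 0.88 [223.1, 207.2, 252.2, 239.1] 643 [[0.521, 0.406], [0.523, 0.322], [0.441, 0.319], [0.439, 0.403]] [0.481 0.363 0.052]
top tin_centre 0.63 [315.9, 217.6, 342.7, 245.3] 619 [[0.5, 0.122], [0.502, 0.04], [0.421, 0.038], [0.419, 0.12]] [0.462 0.08  0.052]
top recipe_leaf 0.7 [364.8, 206.6, 425.5, 255.0] 2186 [[0.545, -0.025], [0.549, -0.198], [0.413, -0.2], [0.41, -0.027]] [ 0.477 -0.112  0.03 ]
scene recipe_board 0.97 [283.6, 227.5, 417.1, 282.8] 3874 [[0.291, 0.036], [0.475, 0.219], [0.618, -0.162], [0.431, -0.273]] [ 0.464 -0.08   0.012]
scene tin_centre 0.94 [300.6, 214.8, 334.0, 239.2] 762 [[0.455, 0.138], [0.518, 0.076], [0.418, -0.029], [0.361, 0.027]] [0.435 0.05  0.052]
scene tin_centre 0.59 [248.4, 185.1, 275.9, 207.7] 546 [[0.458, 0.41], [0.521, 0.347], [0.424, 0.221], [0.367, 0.278]] [0.44  0.309 0.052]
scene recipe_leaf 0.61 [333.1, 238.0, 402.6, 264.4] 1170 [[0.384, -0.071], [0.47, 0.013], [0.588, -0.135], [0.494, -0.206]] [ 0.485 -0.102  0.03 ]
```

View pics/c1.png

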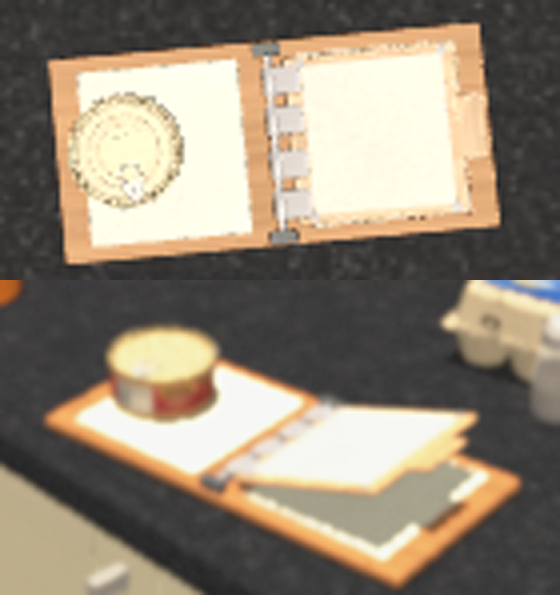

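The crop confirms the cream tin on the left page, at crop (126,150) or full image (331,232), and the leaf raised a little on the right. My estimate is board centre (0.469,-0.038) with yaw about 0.11, and tin at (0.461,0.082). Next I go above the gap between spine and tin with the jaws along the spine.

```bash
python3 -m handwheel '[[0.2,-0.442,-0.47,0,1.128],[0.2,-0.442,-0.47,0,1.128],[0.2,-0.442,-0.47,0,1.128],[0.2,-0.442,-0.47,0,1.128],[0.2,-0.442,-0.47,0,1.128],[0.2,-0.442,-0.47,0,1.128],[0.2,-0.442,-0.47,0,1.128],[0.2,-0.442,-0.47,0,1.128],[0.2,-0.442,-0.47,0,1.128],[0.2,-0.442,-0.47,0,1.128],[0.2,-0.442,-0.47,0,1.128],[0.2,-0.442,-0.47,0,1.128],[0.2,-0.442,-0.47,0,1.128],[0.2,-0.442,-0.47,0.05,1.128],[0.2,-0.442,-0.47,0.09,1.128],[0.2,-0.442,-0.47,0.09,1.128],[0.2,-0.442,-0.47,0.09,1.128],[0.2,-0.442,-0.47,0.09,1.128]]' 30
python3 - <<'E'
from h import *
np.set_printoptions(precision=3,suppress=True)
o=arm.observe();print(o["time_s"],o["eef_pos"],o["orientation"],o["grip_width"],o["wrist_force"])
b=save("scene","s1.png");a=save("top","t1.png")
cv2.imwrite("pics/c2.png",np.vstack([cv2.resize(a[170:290,280:440],(480,360)),cv2.resize(b[150:290,270:430],(480,420))])[:600] if 0 else np.hstack([cv2.resize(a[180:280,300:440],(420,300)),cv2.resize(b[160:290,270:430],(369,300))]))
E
```

```text
time_s: 3.1
eef_pos: [0.4692, 0.0028, 0.1571]
orientation: [[-0.111, 0.994, 0.003], [0.994, 0.111, -0.0], [-0.001, 0.003, -1.0]]
wrist_force: [0.0, -0.0, -0.5]
grip_width: 0.051
3.1 [0.469 0.003 0.157] [[-0.111  0.994  0.003]
 [ 0.994  0.111 -0.   ]
 [-0.001  0.003 -1.   ]] 0.050959561864679405 [ 0.038 -0.022 -0.532]
```

View pics/c2.png

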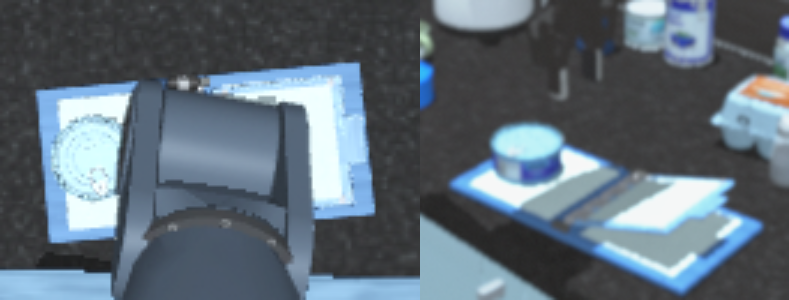

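The picture (red and blue swapped) shows the jaws above the strip between tin and spine. I descend, then push left.

```bash
python3 -m handwheel '[[0.2,0,0,0.04,0],[0.2,0,0,0.08,0],[0.2,0,0,0.11,0],[0.2,0,0,0.12,0],[0.2,0,0,0.12,0]]'
python3 -m handwheel '[[0.2,0.01,0,0,0],[0.2,0.02,0,0,0],[0.2,0.03,0,0,0],[0.2,0.04,0,0,0],[0.2,0.05,0,0,0],[0.2,0.06,0,0,0],[0.2,0.07,0,0,0],[0.2,0.08,0,0,0],[0.2,0.09,0,0,0],[0.2,0.1,0,0,0]]'
```

```text
time_s: 3.7
eef_pos: [0.4696, 0.0029, 0.0371]
orientation: [[-0.112, 0.994, 0.002], [0.994, 0.112, -0.0], [-0.001, 0.002, -1.0]]
wrist_force: [0.3, -0.1, 0.5]
grip_width: 0.0513
time_s: 4.7
eef_pos: [0.4582, 0.1031, 0.0369]
orientation: [[-0.112, 0.994, 0.002], [0.994, 0.112, -0.0], [-0.0, 0.002, -1.0]]
wrist_force: [0.3, 0.5, -1.3]
grip_width: 0.0513
```

```bash
python3 -m handwheel '[[0.2,0.01,0,0,0],[0.2,0.02,0,0,0],[0.2,0.03,0,0,0],[0.2,0.04,0,0,0],[0.2,0.047,0,0,0],[0.2,0.054,0,0,0],[0.2,0.061,0,0,0],[0.2,0.068,0,0,0],[0.2,0.072,0,0,0],[0.2,0.072,0,0,0],[0.2,0.05,0,0,0],[0.2,0.02,0,0,0],[0.2,0,0,-0.05,0],[0.2,0,0,-0.1,0],[0.2,0,0,-0.15,0],[0.2,0,0,-0.19,0],[0.2,0,0,-0.19,0]]'
python3 - <<'E'
from h import *
np.set_printoptions(precision=3,suppress=True)
b=save("scene","s2.png");a=save("top","t2.png")
cv2.imwrite("pics/c3.png",np.hstack([cv2.resize(a[180:280,240:440],(480,240)),cv2.resize(b[180:290,270:430],(349,240))])[:,:800])
for n in("tin_centre","spine_mid","leaf_tab"):
  for c in("top","scene"):
    for r in arm.tip_of(c,n)[:3]: print(n,c,round(r["confidence"],2),r["location"],at_z(c,r["location"],{"t":.02,"s":.016,"l":.07}[n[0]]))
for c in("top","scene"):
    for r in arm.masks_of(c,"low_tin")[:3]: 
        print(c,r["box"],round(r["confidence"],2),at_z(c,np.argwhere(r["mask"]).mean(0)[::-1],.03))
E
```

```text
time_s: 6.4
eef_pos: [0.4595, 0.1031, 0.2321]
orientation: [[-0.111, 0.994, 0.011], [0.994, 0.111, 0.001], [-0.001, 0.011, -1.0]]
wrist_force: [-0.2, -0.3, -0.1]
grip_width: 0.0513
tin_centre top 0.9 [281.9, 237.4] [0.442 0.229 0.02 ]
tin_centre top 0.88 [234.2, 222.2] [0.485 0.378 0.02 ]
tin_centre scene 0.83 [280.9, 215.7] [0.443 0.22  0.02 ]
tin_centre scene 0.69 [263.1, 200.4] [0.467 0.343 0.02 ]
spine_mid top 0.73 [371.0, 227.7] [ 0.478 -0.046  0.016]
spine_mid scene 0.8 [350.1, 244.6] [ 0.478 -0.037  0.016]
leaf_tab top 0.66 [419.1, 226.9] [ 0.484 -0.184  0.07 ]
leaf_tab top 0.58 [180.8, 242.5] [0.42  0.524 0.07 ]
leaf_tab scene 0.88 [398.4, 250.1] [ 0.48  -0.198  0.07 ]
leaf_tab scene 0.67 [346.0, 253.0] [ 0.38  -0.119  0.07 ]
top [220.9, 209.2, 253.7, 237.4] 0.96 [0.482 0.368 0.03 ]
top [270.1, 223.7, 295.4, 252.3] 0.78 [0.442 0.228 0.03 ]
scene [247.1, 185.7, 276.5, 211.2] 0.86 [0.465 0.349 0.03 ]
scene [266.4, 204.9, 298.9, 230.0] 0.65 [0.428 0.203 0.03 ]
```

View pics/c3.png

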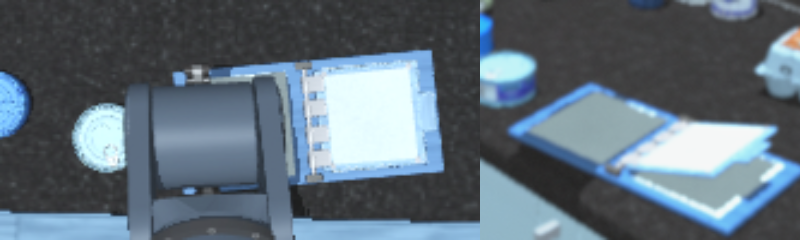

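The tin now stands on the worktop at about (0.442,0.226), roughly 50 mm clear of the board, and the board hasn't moved. The leaf is at about 0.4 rad with its tab near (0.485,-0.186,0.08). Next I shut the jaws and go to the right of the tab.

```bash
python3 -m handwheel '[[-1,-0.05,0,0,0],[-1,-0.1,0,0,0],[-1,-0.15,0,0,0],[-1,-0.2,0,0,0],[-1,-0.25,-0.003,0,0],[-1,-0.3,-0.003,0,0],[-1,-0.34,-0.003,0,0],[-1,-0.34,-0.003,0.04,0],[-1,-0.34,-0.003,0.08,0],[-1,-0.34,-0.003,0.12,0],[-1,-0.34,-0.003,0.16,0],[-1,-0.34,-0.003,0.182,0],[-1,-0.34,-0.003,0.182,0]]'
python3 - <<'E'
from h import *
b=save("scene","s3.png");a=save("top","t3.png")
cv2.imwrite("pics/c4.png",cv2.resize(b[190:290,310:450],(784,560),interpolation=cv2.INTER_CUBIC))
E
```

```text
time_s: 8.2
eef_pos: [0.4915, -0.2344, 0.0413]
orientation: [[-0.112, 0.994, -0.004], [0.994, 0.112, 0.003], [0.003, -0.004, -1.0]]
wrist_force: [0.4, 0.2, 1.1]
grip_width: -0.0001
```

View pics/c4.png

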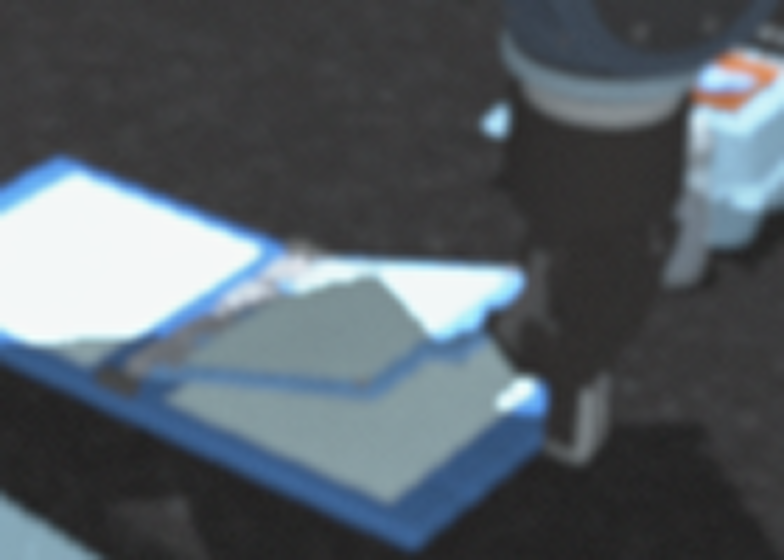

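The shut fingertips stand just right of the tab, at crop (575,450), with tip height about 27 mm. The leaf edge is level with mid-finger. I approach until contact.

```bash
python3 -m handwheel '[[-1,0,0,-0.01,0],[-1,0.01,0,-0.01,0],[-1,0.02,0,-0.01,0],[-1,0.025,0,-0.01,0],[-1,0.03,0,-0.01,0],[-1,0.03,0,-0.01,0]]'
python3 -m handwheel '[[-1,0.003,0,0,0],[-1,0.006,0,0,0],[-1,0.006,0,0,0]]'
```

```text
time_s: 8.9
eef_pos: [0.4895, -0.2046, 0.0545]
orientation: [[-0.113, 0.994, -0.0], [0.994, 0.113, 0.0], [0.0, -0.0, -1.0]]
wrist_force: [-0.1, -0.4, -0.4]
grip_width: -0.0001
time_s: 9.2
eef_pos: [0.4894, -0.1993, 0.0547]
orientation: [[-0.113, 0.994, 0.001], [0.994, 0.113, -0.001], [-0.001, 0.001, -1.0]]
wrist_force: [-0.3, -4.9, 0.5]
grip_width: -0.0003
```

```bash
python3 -m handwheel '[[-1,0.005,0,-0.011,0],[-1,0.01,0,-0.022,0],[-1,0.014,0,-0.031,0],[-1,0.018,0,-0.039,0],[-1,0.023,0,-0.046,0],[-1,0.028,0,-0.053,0],[-1,0.033,0,-0.06,0],[-1,0.039,0,-0.066,0],[-1,0.039,0,-0.066,0]]'
python3 - <<'E'
from h import *
b=save("scene","s4.png");a=save("top","t4.png")
cv2.imwrite("pics/c5.png",cv2.resize(b[170:290,300:450],(700,560),interpolation=cv2.INTER_CUBIC))
E
```

```text
time_s: 10.1
eef_pos: [0.4849, -0.1596, 0.1214]
orientation: [[-0.113, 0.994, 0.002], [0.994, 0.113, -0.001], [-0.002, 0.002, -1.0]]
wrist_force: [-0.1, 0.3, -0.4]
grip_width: -0.0002
```

View pics/c5.png

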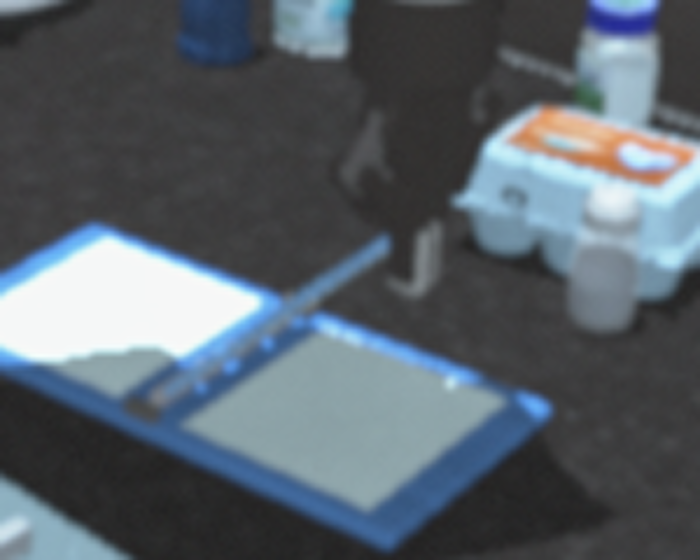

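The leaf is up at about 0.9 rad, with its edge at crop (385,245) beside the fingertips. I continue along the arc to past upright.

```bash
python3 -m handwheel '[[-1,0.008,0,-0.007,0],[-1,0.016,0,-0.013,0],[-1,0.025,0,-0.02,0],[-1,0.034,0,-0.026,0],[-1,0.043,0,-0.031,0],[-1,0.053,0,-0.035,0],[-1,0.063,0,-0.039,0],[-1,0.074,0,-0.042,0],[-1,0.084,0,-0.045,0],[-1,0.098,0,-0.046,0],[-1,0.111,0,-0.047,0],[-1,0.122,0,-0.047,0],[-1,0.133,0,-0.046,0],[-1,0.143,0,-0.044,0],[-1,0.143,0,-0.044,0]]'
python3 - <<'E'
from h import *
b=save("scene","s5.png");a=save("top","t5.png")
cv2.imwrite("pics/c6.png",cv2.resize(b[150:290,270:430],(640,560),interpolation=cv2.INTER_CUBIC))
E
```

```text
time_s: 11.7
eef_pos: [0.4682, -0.0167, 0.1642]
orientation: [[-0.114, 0.993, 0.0], [0.993, 0.114, -0.001], [-0.001, 0.0, -1.0]]
wrist_force: [0.4, 0.0, 0.3]
grip_width: 0.0
```

View pics/c6.png

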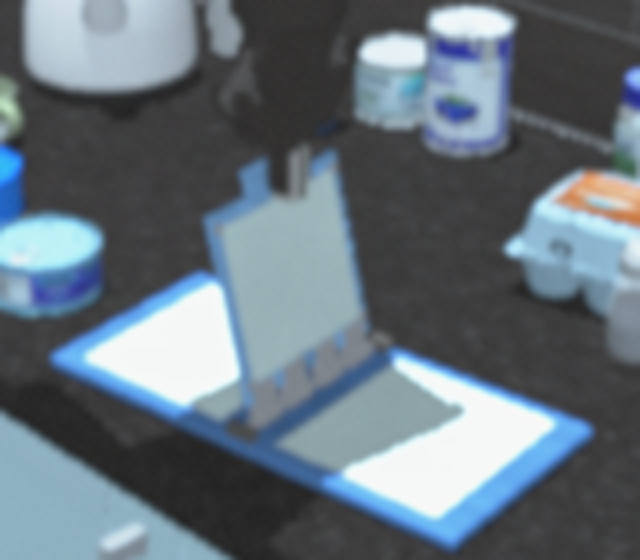

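The leaf is past upright at about 1.8 rad, with the fingertips on its second face near the tab. I continue over and down.

```bash
python3 -m handwheel '[[-1,0.01,0,0.004,0],[-1,0.02,0,0.01,0],[-1,0.03,0,0.018,0],[-1,0.04,0,0.027,0],[-1,0.049,0,0.036,0],[-1,0.057,0,0.046,0],[-1,0.065,0,0.057,0],[-1,0.07,0,0.068,0],[-1,0.075,0,0.08,0],[-1,0.0785,0,0.091,0],[-1,0.0785,0,0.091,0]]'
python3 -m handwheel '[[-1,0,0,0.008,0],[-1,0,0,0.016,0],[-1,0,0,0.024,0],[-1,0,0,0.03,0],[-1,0,0,0.034,0],[-1,0,0,0.036,0],[-1,0,0,0.036,0]]'
```

```text
time_s: 12.9
eef_pos: [0.4591, 0.0606, 0.0718]
orientation: [[-0.114, 0.993, -0.002], [0.993, 0.114, -0.001], [-0.001, -0.002, -1.0]]
wrist_force: [0.1, -0.0, 0.4]
grip_width: 0.0001
time_s: 13.6
eef_pos: [0.4589, 0.0606, 0.0356]
orientation: [[-0.114, 0.993, -0.002], [0.993, 0.114, -0.001], [-0.0, -0.002, -1.0]]
wrist_force: [-0.4, -0.0, 0.4]
grip_width: -0.0001
```

```bash
python3 -m handwheel '[[-1,0,0,0.002,0],[-1,0,0,0.004,0],[-1,0,0,0.004,0]]'
python3 -m handwheel '[[-1,0,0,0.001,0],[-1,0,0,0.001,0],[-1,0,0,0.001,0]]'
```

```text
time_s: 13.9
eef_pos: [0.4591, 0.0606, 0.0327]
orientation: [[-0.114, 0.993, -0.001], [0.993, 0.114, -0.001], [-0.001, -0.001, -1.0]]
wrist_force: [-4.1, -0.4, 20.8]
grip_width: -0.0
time_s: 14.2
eef_pos: [0.4591, 0.0606, 0.0328]
orientation: [[-0.114, 0.993, 0.0], [0.993, 0.114, -0.001], [-0.001, 0.0, -1.0]]
wrist_force: [-4.4, -0.7, 18.4]
grip_width: -0.0
```

The press met firm resistance of about 20 N with the tip at 19 mm, which is the height of a flat leaf's top face. I retreat upward and look.

```bash
python3 -m handwheel '[[-1,0,0,-0.02,0],[-1,0,0,-0.05,0],[-1,0,0,-0.1,0],[-1,0,0,-0.15,0],[-1,-0.05,0,-0.19,0],[-1,-0.1,0,-0.19,0],[-1,-0.15,0,-0.19,0],[-1,-0.2,0,-0.19,0],[-1,-0.25,0,-0.19,0],[-1,-0.25,0,-0.19,0],[-1,-0.25,0,-0.19,0]]'
python3 - <<'E'
from h import *
np.set_printoptions(precision=3,suppress=True)
a=save("top","t6.png");b=save("scene","s6.png")
cv2.imwrite("pics/c7.png",np.vstack([cv2.resize(a[195:265,250:430],(640,249),interpolation=cv2.INTER_CUBIC),cv2.resize(b[190:290,260:430],(594,350),interpolation=cv2.INTER_CUBIC)[:, :594] if 0 else cv2.resize(b[195:287,260:430],(640,346),interpolation=cv2.INTER_CUBIC)]))
sp=np.array([.472,-.039,.016]);ay=np.array([-.111,.994,0])
for th in(3.14,3.0,2.9):
    P=sp+.161*(-np.cos(th)*ay+np.array([0,0,np.sin(th)]));print(th,proj("top",P),proj("scene",P))
for n in("leaf_tab","tin_centre","spine_mid"):
  for c in("top","scene"):
    for r in arm.tip_of(c,n)[:2]: print(n,c,round(r["confidence"],2),np.round(r["location"]),at_z(c,r["location"],.018))
E
```

```text
time_s: 15.3
eef_pos: [0.4873, -0.189, 0.2227]
orientation: [[-0.111, 0.994, 0.0], [0.994, 0.111, -0.001], [-0.001, -0.0, -1.0]]
wrist_force: [-1.2, 0.5, 1.0]
grip_width: -0.0001
3.14 [316.913 234.226] [305.25  227.014]
3.0 [317.395 234.262] [305.385 220.33 ]
2.9 [318.385 234.232] [305.98  215.763]
leaf_tab top 0.56 [315. 235.] [0.453 0.127 0.018]
leaf_tab scene 0.56 [303. 225.] [0.455 0.13  0.018]
tin_centre top 0.89 [238. 221.] [0.49  0.368 0.018]
tin_centre top 0.82 [284. 238.] [0.441 0.221 0.018]
tin_centre scene 0.76 [281. 218.] [0.435 0.211 0.018]
tin_centre scene 0.73 [303. 229.] [0.439 0.113 0.018]
spine_mid top 0.84 [368. 232.] [ 0.464 -0.037  0.018]
spine_mid top 0.57 [366. 229.] [ 0.473 -0.031  0.018]
```

View pics/c7.png

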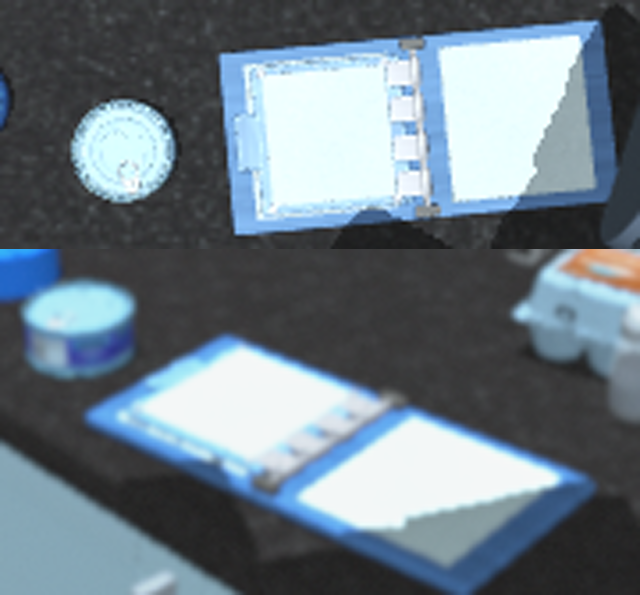

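The picture shows the leaf lying flat on the left page: the tab is at top-image (315,235), where a flat leaf's would be at (317,234). The tin stands clear of the board on the worktop, and the board and its neighbours are in place. The 20 N press at page height far exceeds the hinge friction, so the leaf must have been on its stop. I hand in.

```bash
python3 -c "
from h import *
print(arm.observe()['time_s'],arm.close_job())"
```

```text
the job is handed in; nothing more can be done
15.7 None
```

I pushed the tin off the board and turned the leaf over onto the left page. I handed the job in at 15.7 s; no verdict was reported.

- **Tin:** I pushed it left with the half-open fingertips. It now stands on the worktop at about (0.44, 0.22), roughly 50 mm clear of the board.
- **Leaf:** With the fingers shut, I pushed it by its tab up past upright, always from its second-face side. I then pressed it down on the left page until I met about 20 N with the tip 19 mm above the worktop, the height of a flat leaf's top face.
- **Board and neighbours:** The board shows no visible movement. The last picture covered only the area around the board; nothing looked disturbed there. I did not re-measure the cup, mug, salt shaker and egg timer at the end.
- **Robot:** The arm is clear of everything, with the TCP at 0.22 m.

**Disagreement:** The tab's row in the scene camera was 225, against 227 expected for a fully flat leaf. That would put the leaf at about 3.10 rad, within the detector's noise and above the 3.06 limit. The low-confidence detections at the end also included one false tin on the board.

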